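Press the bushing flush into the printed bracket

ROBOT

A 6-joint arm with a two-finger parallel gripper is mounted at the origin on the work surface. World frame = base frame: x ahead of the robot, y to its left, z up, the work surface at z = 0. Lengths are in m, angles in rad, forces in N, time in s.
With the tool pointing down it reaches from about 0.25 to 0.725 m from the base axis. Payload 4 kg.
Tool frame: the origin (TCP) lies at the very end of the fingers, on their centre line; the grasp point (between the pads) lies 19 mm behind it; z points along the fingers, y is the line along which they close (so a half turn about z gives the same grasp; the last joint's range is limited). The gripper opens to 85 mm and grips with 20 to 120 N. Pads are 22 mm wide; open, the fingers measure 114 mm over their backs; the gripper's body (76 mm by 85 mm) begins 54 mm behind the grasp point. The pads swing forward as they close: fully open they stand 13 mm farther back than shut.
Start: joints at [-1.221, 0.241, 0.005, 1.335, 0, 1.571], TCP at [0.171, -0.47, 0.231] pointing down, gripper open.
Joint ranges: [-2.72, 2.72], [-1.05, 1.87], [-1.09, 1.28], [-1.99, 2.15], [-1.42, 1.44], [-3.14, 3.14]. Speed limits (rad/s): [2.79, 2.79, 3.14, 3.14, 3.14, 3.14].

INTERFACE

Orientations are given as a unit quaternion [x, y, z, w].
In Python, from workcell import * gives the robot as it stands. The module is installed in compiled form; this text tells all that it offers.
- The arm moves only by the tool send_rows, never from a script. Its argument "steps" is text: rows parted by semicolons, each of 7 numbers parted by spaces: the opening, from -1 (shut) to 1 (fully open), then the shift along the world's x, y, z in m, then the turn, a rotation vector about the world's x, y, z in rad. A call has exactly 5 rows; each row shifts and turns the commanded pose from where the row before left it; what a row does not reach is not made up. A row lasts 1/12 s, in which the tool goes at most 41.7 mm and 7.16 degrees, less where a joint would pass 70% of its speed; a pose out of reach is approached as far as the arm can. A call is refused whole if a number of a shift passes 0.0417 or a number of a turn 0.125, either way. A call with a gripper value outside its range is refused whole. The fingers move at their own pace and stop on an object; the grip force is fixed at half the most. Time passes only in rows, so rows that do not move let the fingers close, or fill a call up. It gives the time, the measured TCP pose, the force, the opening and the grip force at its end, in the units of the state.
- get_obs(): the state, without advancing time (a new reading comes with each control period).
- camera(name): name is "scene" or "top" or "wrist"; returns a dict with "frame" (384x512x3 uint8, red, green, blue), "range_z" (384x512 float32, m along the optical axis (not along the pixel's ray), 0 where there is no reading), "camera_matrix" (3x3 intrinsics, pixels), "k1" (the pictures are not rectified: a ray, as slopes to the right and down, at radius r is drawn at 1 + k1 r^2 times it, then the intrinsics apply), "extrinsics" (4x4, takes a point from world to camera coordinates); the wrist camera has in their place "T_tool_cam" (4x4, takes a point from camera to tool coordinates, whose origin is the TCP and whose axes are the flange's). Camera axes: x right, y down, z forward; pixel columns grow to the right and rows downward; lengths in m; the calibration is good to about 2 mm. A picture is of the moment at which its call begins: read the wrist's pose just before it.
- job_done(): hands the job in; it is judged then, once.
The state is a dict: "clock": time; "joint_pos": joint angles; "joint_vel": joint speeds; "tau": joint torques, N m; "eef_pos": TCP position; "tool_rot": TCP orientation; "ft_force": force on the tool from outside, world axes, zero at the start; "ft_torque": the same for the moment, N m; "grip_width": finger opening in m; "grasp_force": force on a finger pad.
Only numpy, scipy, OpenCV 4.12 (cv2) and the standard library are available. Lean on these libraries where they do the work, as an engineer would, in place of code of your own. Each camera call takes 0.05 s, during which the arm holds its last target. There are 200 camera calls.

TASK

Lay the orange printed bracket flat on the blue press, between its guides with the brass bushing under the ram, and let go of it. Pull the red lever all the way down to its stop, hold it there for about half a second so that the bushing ends flush, then ease the lever slowly back up to rest, never letting it fly up, and leave the bracket in the press. Grip the printed bracket lightly, and do not disturb the white bracket or the other things on the bench.

Things in the scene. Friction and masses are not known exactly. Their poses are not given: they have to be found in the camera images.
- press: Blue bench press, fixed. Origin: underside of its base, on the ram's axis; z up, open front to its -x. In its frame, mm: base x -90 to 130, y +-75, top z 30 (the bracket lies on it). Two steel guides 12 high on the base, x -55 to 30, inner faces y +-22, outer +-34; back stop face x 30, 30 high. Head overhangs: x -30 to 120, y +-40, z 155 to 250; column from x 60, y +-35.
- ram_axis (a point): Point on the ram's axis at the top of the press base (z 30 mm in the press frame); the bushing must stand over it. The steel ram, 32 mm diameter, hangs from the head; its end is at z 122 mm at rest, z 70 mm at full stroke.
- lever_pivot (a point): Point on the lever's horizontal hinge axis (which runs along the press's y), level in y with lever_grip: at x +20, y -120, z 175 mm in the press frame.
- lever_grip (a point): Where to hold the red bar handle: 22 mm diameter, 110 mm long, parallel to the press's y, from y -68 to -178 (this point y -120); 160 mm from the hinge axis. The 14 mm steel arm is at y -56. At rest the lever rises 75 deg above level towards the press's front (grip z 330); pulled, the grip swings forward and down in an arc to 9 deg above level (z 200).
- lever (a joint): Lever angle: 0 at rest (up), grows as it is pulled forward and down, stop at 1.15 rad (1.13 with a bracket in place). Sprung: returns by itself. About 4 N at the grip at first, about 20 N at the end while the bushing is driven; the ram meets the bushing at about 0.9 rad.
- bracket: Orange printed bracket, a 170 x 36 x 40 mm (x, y, z) beam, about 190 g, loose, lying flat; it cracks if squeezed by over 50 N a finger. Origin: centre of its underside; x along its length, towards the bushing end; z up. The brass bushing (22 mm diameter) stands 12 mm proud of its top at x +58 mm.
- bracket_grip (a point): Good place to grip the bracket across its 36 mm width: solid block at x -50, z 26 mm in the bracket frame (108 mm from the bushing's axis).
- bushing_top (a point): Centre of the brass bushing's top face: 52 mm above the bracket's underside at first, 40 mm when flush.
- bushing (a joint): How far the bushing has been pressed in (m): 0 at first, 0.012 when flush. Tight: takes about 28 N.
- white_bracket: White finished bracket of the same 170 x 36 x 40 mm size with its bushing already flush; a bystander, may lie on either side of the press (as may the orange one). Origin: centre of its underside.
- spool: Filament spool lying flat, cardboard flanges and orange winding, 200 mm diameter, 65 mm high; bystander. Origin: centre of its underside.
- bottle: White bottle with a red cap, 64 mm diameter, 170 mm high; bystander. Origin: centre of its underside.
- cups: Stack of white printed cups, 68 mm diameter, 120 mm high; bystander. Origin: centre of its underside.
- parts_box: Cardboard box 110 x 80 x 60 mm; bystander. Origin: centre of its underside.
- scraper: Wooden-handled scraper with a flat steel blade, lying, 200 mm long along its x; bystander. Origin: underside near its middle.
- glue_jar: Jar with a yellow lid, 64 mm diameter, 75 mm high; bystander. Origin: centre of its underside.
Things that resemble listed ones, but are neither listed nor needed, are in the scene too. There is more than one size of the bracket; the one meant has the size given above.

How it is judged:
On the way, in this order (a step that is already met when the one before it is completed fails the run):
1. the bracket lies flat between the press's guides, bushing still proud, within 12 mm of the ram's axis, let go, lever at rest (horizontal distance between bushing_top and ram_axis below 0.012 m and z of bracket in the frame of press between 0.026 and 0.034 m and angle between the x axis of bracket and the x axis of press, either way round below 0.25 rad and angle between bracket's own z axis and vertical below 0.08 rad and value of joint bushing below 0.004 m and value of joint lever below 0.1 rad and contact force between the fingers and bracket below 0.1 N), for 0.2 s.
2. the lever is held at its stop (past 1.08 rad) for 0.3 s, the bushing driven in at least 9.5 mm (value of joint lever above 1.08 rad and value of joint bushing above 0.0095 m and horizontal distance between bushing_top and ram_axis below 0.012 m), for 0.3 s.
At the end, for the whole second after the job is handed in: The lever is back at rest (under 0.06 rad); the bushing is pressed in at least 9.5 of its 12 mm; the bracket still lies flat on the press base between the guides (height within 4 mm, tilt under 0.08 rad, in line within 0.25 rad), bushing within 12 mm of the ram's axis, at rest (value of joint lever below 0.06 rad and value of joint bushing above 0.0095 m and linear speed of bracket below 0.02 m/s and horizontal distance between bushing_top and ram_axis below 0.012 m and z of bracket in the frame of press between 0.026 and 0.034 m and angle between the x axis of bracket and the x axis of press, either way round below 0.25 rad and angle between bracket's own z axis and vertical below 0.08 rad); the robot touches nothing.
It fails at once if the lever flies back: its return is faster than 1.5 rad/s (velocity of joint lever below -1.5 rad/s).
It fails at once if the bracket is squeezed with more than 120 N by the fingers (contact force between the fingers and bracket above 120 N).
It fails at once if a bystander is moved by more than 30 mm or the bottle or cups are tipped (distance of any of white_bracket, spool, bottle, cups, parts_box, scraper, glue_jar from where it was at the start of the episode above 0.03 m or angle between any of bottle, cups's own z axis and vertical above 0.4 rad).
It also fails if it takes over 67 s, if anything falls off the work surface, if the arm or the gripper's body presses on something with over 40 N, if the wrist force passes 120 N, or if a joint passes its speed limit or range.

## Working session

There is one attempt and no reset: what is moved stays moved. The work goes in short steps, Python scripts to look and compute and a tool call to move; the robot and the scene stay as the last step left them, time stands still between calls to the robot, and variables do not carry over. Pictures are saved under pics/ and viewed, at most 10 in all, crops included, and the job is handed in when it is done.

Besides the shell and the picture viewer there is one more tool, called after "Emit:" as name(argument=value, ...) on one line, values as JSON. send_rows: Moves the arm, as the interface text tells. Its arguments: {"type":"object","properties":{"steps":{"type":"string"}},"required":["steps"]}

```bash
mkdir -p pics
cat > h.py <<'E'
from workcell import *
import numpy as np, cv2
from scipy.spatial.transform import Rotation as R
def cloud(c, Twc=None):
    K=c["camera_matrix"];h,w=c["range_z"].shape
    v,u=np.mgrid[0:h,0:w]
    xd=(u-K[0,2])/K[0,0];yd=(v-K[1,2])/K[1,1]
    x,y=xd.copy(),yd.copy()
    for _ in range(8):
        s=1+c["k1"]*(x*x+y*y);x,y=xd/s,yd/s
    z=c["range_z"];P=np.stack([x*z,y*z,z,np.ones_like(z)],-1)
    if Twc is None: Twc=np.linalg.inv(c["extrinsics"])
    W=(P@Twc.T)[...,:3]; W[z==0]=np.nan
    return W
def tool():
    o=get_obs();T=np.eye(4);T[:3,:3]=R.from_quat(o["tool_rot"]).as_matrix();T[:3,3]=o["eef_pos"];return T
def wrist():
    T=tool();c=camera("wrist");return c,T@c["T_tool_cam"]
E
python3 - <<'E'
from h import *
a=camera("scene");b=camera("top")
for n,c in(("scene",a),("top",b)):
    cv2.imwrite(f"pics/{n}0.png",c["frame"][...,::-1]); np.save(n+"0.npy",cloud(c))
o=get_obs();print({k:np.round(v,3) for k,v in o.items()})
E
```

```text
{'clock': np.float64(0.1), 'joint_pos': array([-1.221,  0.241,  0.004,  1.335, -0.   ,  1.571]), 'joint_vel': array([-0.001, -0.002,  0.003, -0.002,  0.   ,  0.002]), 'tau': array([ 0.0000e+00, -3.7314e+01,  2.5301e+01,  1.1000e-02, -0.0000e+00,
       -0.0000e+00]), 'eef_pos': array([ 0.171, -0.469,  0.231]), 'tool_rot': array([ 0.985,  0.174, -0.   , -0.001]), 'ft_force': array([ 0.051, -0.85 , -0.078]), 'ft_torque': array([-0.003,  0.013, -0.027]), 'grasp_force': np.float64(0.0), 'grip_width': np.float64(0.085)}
```

View pics/top0.png

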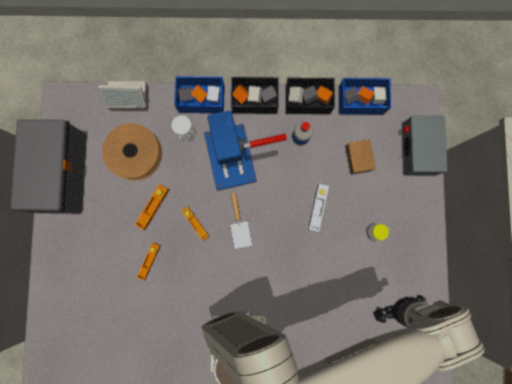

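View pics/scene0.png

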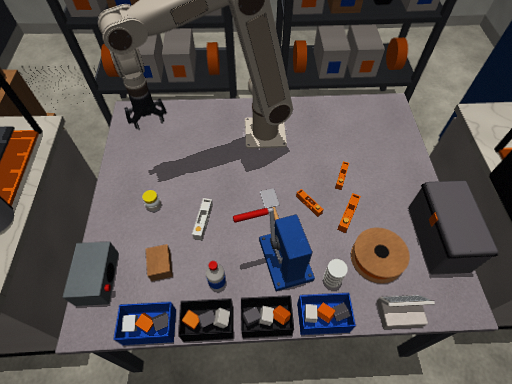

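The top view shows three orange brackets at px (152,207), (195,223) and (148,261). The press is at (230,150) with its red bar at (265,141), the white bracket at (319,207) and the scraper at (238,225). The scene view agrees with this.

Run:
```python
from h import *
def rep(n,m,W,minpix=25):
    k,l,s,c=cv2.connectedComponentsWithStats(m.astype(np.uint8),connectivity=8)
    for i in range(1,k):
        if s[i,4]<minpix: continue
        P=W[l==i];P=P[~np.isnan(P).any(1)]
        if len(P)<10: continue
        r=cv2.minAreaRect((P[:,:2]*1000).astype(np.float32))
        print(n,np.round(c[i]),s[i,4],"rect mm",np.round(r[0]),np.round(r[1]),round(r[2],1),"z pct",np.round(np.percentile(P[:,2],[5,50,95]),3))
for n in("top","scene"):
    im=cv2.imread(f"pics/{n}0.png");W=np.load(n+"0.npy");H=cv2.cvtColor(im,cv2.COLOR_BGR2HSV)
    h,s,v=cv2.split(H)
    ok=(W[...,0]>0.05)&(W[...,0]<0.95)&(abs(W[...,1])<0.7)
    rep(n+" orange",(h>7)&(h<24)&(s>170)&(v>120)&ok&(W[...,2]>0.02),W)
    rep(n+" red",((h<5)|(h>174))&(s>150)&(v>70)&ok,W)
    b=(h>100)&(h<125)&(s>130)&ok
    rep(n+" blue base",b&(W[...,2]<0.045)&(W[...,2]>0.015),W,60)
    rep(n+" blue head",b&(W[...,2]>0.23),W,60)
    rep(n+" white",(s<60)&(v>140)&ok&(W[...,2]>0.025)&(W[...,2]<0.06),W,60)
print(np.linalg.inv(camera("top")["extrinsics"])[:3,3])
```

```text
top orange [199.  94.] 141 rect mm [881. 152.] [47. 37.] 51.9 z pct [0.064 0.073 0.081]
top orange [240.  94.] 170 rect mm [881.  -0.] [51. 45.] 45.0 z pct [0.06  0.073 0.084]
top orange [324.  93.] 147 rect mm [ 885. -297.] [50. 43.] 55.7 z pct [0.066 0.073 0.08 ]
top orange [366.  94.] 118 rect mm [ 886. -449.] [48. 38.] 53.0 z pct [0.066 0.074 0.083]
top orange [151. 207.] 325 rect mm [475. 315.] [ 36. 165.] 60.6 z pct [0.032 0.039 0.048]
top orange [195. 223.] 157 rect mm [417. 160.] [129.  25.] 36.5 z pct [0.023 0.03  0.037]
top orange [148. 261.] 192 rect mm [282. 322.] [ 28. 129.] 67.7 z pct [0.024 0.03  0.037]
top red [305. 126.] 53 rect mm [ 739. -219.] [28. 23.] 19.2 z pct [0.163 0.168 0.174]
top red [406. 129.] 32 rect mm [ 760. -592.] [16. 20.] 84.5 z pct [0.053 0.069 0.075]
top red [268. 140.] 209 rect mm [649. -90.] [ 18. 106.] 13.6 z pct [0.333 0.338 0.343]
top blue base [200.  83.] 118 rect mm [936. 156.] [ 20. 155.] 7.1 z pct [0.017 0.029 0.044]
top blue base [364.  84.] 111 rect mm [ 936. -454.] [148.   8.] 89.3 z pct [0.018 0.031 0.044]
top blue base [359. 110.] 12
[... 1615 characters left out ...]

scene blue base [325. 300.] 124 rect mm [834. 156.] [153.  24.] 80.7 z pct [0.017 0.031 0.044]
scene blue base [318. 327.] 131 rect mm [923. 123.] [196.  90.] 57.2 z pct [0.018 0.03  0.044]
scene blue base [146. 310.] 121 rect mm [ 841. -458.] [ 16. 146.] 0.0 z pct [0.017 0.03  0.043]
scene blue base [155. 335.] 171 rect mm [ 924. -423.] [ 88. 194.] 33.4 z pct [0.016 0.03  0.043]
scene blue head [293. 238.] 1065 rect mm [688.  44.] [150.  79.] 13.3 z pct [0.24  0.25  0.254]
scene white [202. 216.] 210 rect mm [ 475. -281.] [ 38. 171.] 76.8 z pct [0.037 0.041 0.045]
scene white [406. 318.] 491 rect mm [913. 420.] [ 40. 138.] 0.5 z pct [0.046 0.05  0.054]
[ 0.36367422 -0.05593831  1.54590241]
```

Run:
```python
from h import *
C=np.array([.475,.3155]);a=np.radians(-29.4);d=np.array([np.cos(a),np.sin(a)])
for n in("top","scene"):
    W=np.load(n+"0.npy").reshape(-1,3);q=W[:,:2]-C;s=q@d;t=q@[-d[1],d[0]]
    for lo in range(-80,80,20):
        m=(abs(s*1000-lo-10)<10)&(abs(t)<.012)
        print(n,lo,lo+20,np.round(np.nanpercentile(W[m,2],[50,95]),3) if m.any() else None)
    m=(abs(s)<.085)&(abs(t)<.018)&(W[:,2]>.0475);print(m.sum(),(s[m].mean(),t[m].mean(),W[m,2].mean()))
print(C-.05*d)
```

```text
top -80 -60 [0.037 0.042]
top -60 -40 [0.038 0.044]
top -40 -20 [0.034 0.042]
top -20 0 [0.004 0.009]
top 0 20 [0.003 0.008]
top 20 40 [0.033 0.042]
top 40 60 [0.048 0.052]
top 60 80 [0.04  0.052]
32 (np.float64(0.0457271273576946), np.float64(-0.00043074000323190486), np.float64(0.050753349723254716))
scene -80 -60 [0.039 0.044]
scene -60 -40 [0.041 0.044]
scene -40 -20 [0.024 0.042]
scene -20 0 [0.006 0.01 ]
scene 0 20 [0.006 0.01 ]
scene 20 40 [0.04  0.041]
scene 40 60 [0.05  0.054]
scene 60 80 [0.042 0.054]
23 (np.float64(0.05882561614893094), np.float64(0.001484460754096769), np.float64(0.051439121242353156))
[0.43143931 0.34004519]
```

Emit:
send_rows(steps="1 0.02 0.035 0 0 0 0.1;1 0.02 0.035 0 0 0 0.1;1 0.02 0.035 0 0 0 0.1;1 0.02 0.035 0 0 0 0.1;1 0.02 0.035 0 0 0 0.1")

```text
clock: 0.57
eef_pos: [0.2715, -0.293, 0.231]
tool_rot: [0.91, 0.414, -0.0, -0.0]
ft_force: [1.8, -0.2, -0.2]
grip_width: 0.0854
grasp_force: 0.0
```

```bash
python3 -c "
from h import *
o=get_obs();print(o['joint_pos'],o['eef_pos'],o['tool_rot'],R.from_quat(o['tool_rot']).as_matrix().round(3))"
```

```text
[-8.23459110e-01  4.16393539e-02 -2.30885891e-01  1.29870066e+00
  1.42381842e-04  1.46449469e+00] [ 0.27154612 -0.29298181  0.23102628] [ 9.10287021e-01  4.13977643e-01 -1.04979308e-07 -2.26277534e-04] [[ 0.657  0.754 -0.   ]
 [ 0.754 -0.657  0.   ]
 [ 0.    -0.    -1.   ]]
```

Emit:
send_rows(steps="1 0.012 0.0317 0 0 0 0.0887;1 0.012 0.0317 0 0 0 0.0887;1 0.012 0.0317 0 0 0 0.0887;1 0.012 0.0317 0 0 0 0.0887;1 0.012 0.0317 0 0 0 0.0887")

```text
clock: 0.98
eef_pos: [0.3314, -0.1346, 0.2312]
tool_rot: [0.797, 0.604, 0.0, 0.0]
ft_force: [0.7, -0.8, -0.3]
grip_width: 0.0854
grasp_force: 0.0
```

Emit:
send_rows(steps="1 0.012 0.0317 0 0 0 0.0887;1 0.012 0.0317 0 0 0 0.0887;1 0.012 0.0317 0 0 0 0.0887;1 0.012 0.0317 0 0 0 0.0887;1 0.012 0.0317 0 0 0 0.0887")

```text
clock: 1.4
eef_pos: [0.3914, 0.024, 0.2313]
tool_rot: [0.644, 0.765, -0.0, 0.0]
ft_force: [1.2, -1.3, 0.7]
grip_width: 0.0859
grasp_force: 0.0
```

Emit:
send_rows(steps="1 0.008 0.0317 0 0 0 0.0887;1 0.008 0.0317 0 0 0 0.0887;1 0.008 0.0317 0 0 0 0.0887;1 0.008 0.0317 0 0 0 0.0887;1 0.008 0.0317 0 0 0 0.0887")

```text
clock: 1.82
eef_pos: [0.4312, 0.1824, 0.231]
tool_rot: [0.46, 0.888, -0.0, -0.0]
ft_force: [0.7, 0.4, 0.9]
grip_width: 0.0854
grasp_force: 0.0
```

Emit:
send_rows(steps="1 0 0.0317 0 0 0 0.0887;1 0 0.0317 0 0 0 0.0887;1 0 0.0317 0 0 0 0.0887;1 0 0.0317 0 0 0 0.0887;1 0 0.0317 0 0 0 0.0887")

```text
clock: 2.23
eef_pos: [0.4309, 0.3407, 0.2309]
tool_rot: [0.254, 0.967, -0.0, -0.0]
ft_force: [0.6, 0.2, 0.0]
grip_width: 0.0854
grasp_force: 0.0
```

Run:
```python
from h import *
c,T=wrist();W=cloud(c,T);im=c["frame"][...,::-1];cv2.imwrite("pics/w1.png",im);print(c["T_tool_cam"].round(3),tool().round(4),get_obs()["joint_pos"].round(2))
h,s,v=cv2.split(cv2.cvtColor(np.ascontiguousarray(im),cv2.COLOR_BGR2HSV))
m=(h>7)&(h<24)&(s>150)&(v>90)&(W[...,2]>.034)&(W[...,2]<.046)
k,l,st,ce=cv2.connectedComponentsWithStats(m.astype(np.uint8))
for i in range(1,k):
    if st[i,4]>300:
        P=W[l==i];r=cv2.minAreaRect((P[:,:2]*1000).astype(np.float32));print(ce[i],r,np.percentile(P[:,2],[5,50,95]))
```

```text
[[-0.    -0.946 -0.324  0.083]
 [ 1.    -0.001  0.001 -0.   ]
 [-0.001 -0.324  0.946 -0.143]
 [ 0.     0.     0.     1.   ]] [[-8.748e-01  4.844e-01 -5.000e-04  4.309e-01]
 [ 4.844e-01  8.748e-01  4.200e-03  3.463e-01]
 [ 2.400e-03  3.400e-03 -1.000e+00  2.303e-01]
 [ 0.000e+00  0.000e+00  0.000e+00  1.000e+00]] [0.68 0.34 0.15 1.37 0.   1.18]
[261.74619822 192.76402727] ((476.31304931640625, 319.8758239746094), (30.216243743896484, 167.21600341796875), 61.559871673583984) [0.03857542 0.04030382 0.0415145 ]
```

View pics/w1.png

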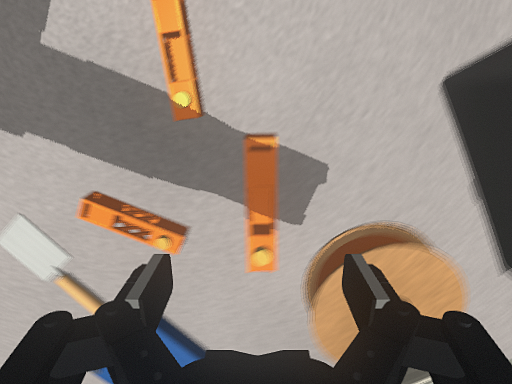

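The wrist view shows the target bracket at column 262 (rows 135–270) between the fingers, with its bushing at (261,257). The spool is right of it at (390,300). The arm was still settling, so I'll descend partway and re-measure.

Emit:
send_rows(steps="1 0 0 -0.03 0 0 0;1 0 0 -0.03 0 0 0;1 0 0 -0.03 0 0 0;1 0 0 0 0 0 0;1 0 0 0 0 0 0")

```text
clock: 2.7
eef_pos: [0.43, 0.3381, 0.1397]
tool_rot: [0.256, 0.967, -0.002, -0.002]
ft_force: [0.2, 0.1, 0.6]
grip_width: 0.0854
grasp_force: 0.0
```

```bash
cat >> h.py <<'E'
def find():
    c,T=wrist();W=cloud(c,T);im=c["frame"][...,::-1].copy()
    h,s,v=cv2.split(cv2.cvtColor(im,cv2.COLOR_BGR2HSV))
    m=(h>5)&(h<26)&(s>130)&(v>70)
    return im,W,m
E
python3 - <<'E'
from h import *
print(tool().round(4))
im,W,m0=find()
m=m0&(W[...,2]>.034)&(W[...,2]<.046)
k,l,st,ce=cv2.connectedComponentsWithStats(m.astype(np.uint8))
for i in range(1,k):
    if st[i,4]>300:
        P=W[l==i];r=cv2.minAreaRect((P[:,:2]*1000).astype(np.float32));print(ce[i],r,np.percentile(P[:,2],[5,50,95]))
W=np.load("top0.npy");S=W[(W[...,2]>.055)&(W[...,2]<.075)&(W[...,0]<.8)&(W[...,1]>.2)];S=S[abs(S[:,1]-.4)<.2]
(c,r)=cv2.minEnclosingCircle((S[:,:2]*1000).astype(np.float32));print("spool",c,r)
E
```

```text
[[-0.8688  0.4952 -0.0041  0.43  ]
 [ 0.4952  0.8688 -0.0033  0.3381]
 [ 0.0019 -0.0049 -1.      0.1397]
 [ 0.      0.      0.      1.    ]]
[262.24941561 227.85296868] ((476.85406494140625, 316.20281982421875), (35.16478729248047, 171.58123779296875), 60.81418228149414) [0.03880476 0.04034577 0.04148353]
[419.64238411 293.6192053 ] ((602.3657836914062, 432.1088562011719), (58.04551696777344, 5.666814804077148), 60.231414794921875) [0.03453795 0.03875516 0.04423282]
spool (584.663818359375, 401.4083557128906) 238.018798828125
```

Emit:
send_rows(steps="1 0.003 0.002 -0.0325 0 0 0.005;1 0 0 -0.0325 0 0 0;1 0 0 -0.0325 0 0 0;1 0 0 -0.0315 0 0 0;1 0 0 0 0 0 0")

```text
clock: 3.17
eef_pos: [0.4323, 0.3394, 0.009]
tool_rot: [0.254, 0.967, -0.003, -0.002]
ft_force: [-1.1, -1.1, -1.0]
grip_width: 0.0852
grasp_force: 0.0
```

Emit:
send_rows(steps="0.1 0 0 0 0 0 0;0 0 0 0 0 0 0;-0.05 0 0 0 0 0 0;-0.1 0 0 0 0 0 0;-0.1 0 0 0 0 0 0")

```text
clock: 3.58
eef_pos: [0.4355, 0.3421, 0.0144]
tool_rot: [0.254, 0.967, 0.001, 0.001]
ft_force: [0.1, -0.2, -0.6]
grip_width: 0.0386
grasp_force: 0.0
```

Run:
```python
from h import *
print(tool().round(4),get_obs()["grip_width"],get_obs()["grasp_force"])
```

```text
[[-0.8713  0.4907  0.0029  0.4355]
 [ 0.4907  0.8713  0.0022  0.3421]
 [-0.0014  0.0033 -1.      0.0144]
 [ 0.      0.      0.      1.    ]] 0.03859621619161861 0.0
```

Emit:
send_rows(steps="-0.1 -0.001 -0.001 -0.006 0 0 0;-0.14 0 0 0 0 0 0;-0.18 0 0 0 0 0 0;-0.2 0 0 0 0 0 0;-0.2 0 0 0 0 0 0")

```text
clock: 4.0
eef_pos: [0.4333, 0.3403, 0.0064]
tool_rot: [0.254, 0.967, 0.0, -0.0]
ft_force: [-0.7, 0.3, 2.1]
grip_width: 0.0354
grasp_force: 56.7
```

Emit:
send_rows(steps="-0.22 0 0 0 0 0 0;-0.22 0 0 0 0 0 0;-0.22 0 0 0 0 0 0;-0.22 0 0 0 0 0 0;-0.22 0 0 0 0 0 0")

```text
clock: 4.42
eef_pos: [0.4333, 0.3403, 0.0064]
tool_rot: [0.254, 0.967, 0.0, -0.0]
ft_force: [-1.7, 0.4, 2.7]
grip_width: 0.0351
grasp_force: 59.5
```

Emit:
send_rows(steps="-0.17 0 0 0 0 0 0;-0.17 0 0 0 0 0 0;-0.17 0 0 0 0 0 0;-0.17 0 0 0 0 0 0;-0.17 0 0 0 0 0 0")

```text
clock: 4.83
eef_pos: [0.4333, 0.3403, 0.0063]
tool_rot: [0.254, 0.967, 0.0, -0.0]
ft_force: [-0.9, -0.2, 1.9]
grip_width: 0.0354
grasp_force: 35.2
```

Emit:
send_rows(steps="-0.17 0 0 0.01 0 0 0;-0.17 0 0 0.025 0 0 0;-0.17 0 0 0.03 0 0 0;-0.17 0 0 0.025 0 0 0;-0.17 0 0 0.01 0 0 0")

```text
clock: 5.25
eef_pos: [0.435, 0.3413, 0.1102]
tool_rot: [0.254, 0.967, 0.002, 0.002]
ft_force: [1.1, 0.7, -2.2]
grip_width: 0.0355
grasp_force: 34.9
```

Emit:
send_rows(steps="-0.17 0 -0.012 0 0 0 0.0236;-0.17 0 -0.024 0 0 0 0.05;-0.17 0 -0.026 0 0 0 0.055;-0.17 0 -0.026 0 0 0 0.055;-0.17 0 -0.026 0 0 0 0.055")

```text
clock: 5.67
eef_pos: [0.4324, 0.2248, 0.1054]
tool_rot: [0.135, 0.991, -0.001, -0.001]
ft_force: [0.8, -0.4, -2.5]
grip_width: 0.0353
grasp_force: 34.7
```

Emit:
send_rows(steps="-0.17 0.001 -0.026 0 0 0 0.055;-0.17 0.001 -0.026 0 0 0 0.055;-0.17 0.001 -0.026 0 0 0 0.055;-0.17 0.001 -0.026 0 0 0 0.055;-0.17 0.001 -0.026 0 0 0 0.055")

```text
clock: 6.08
eef_pos: [0.4373, 0.0947, 0.1056]
tool_rot: [-0.002, 1.0, -0.0, -0.001]
ft_force: [-0.2, -0.4, -2.8]
grip_width: 0.0357
grasp_force: 34.7
```

Emit:
send_rows(steps="-0.17 0.001 -0.026 0 0 0 0.055;-0.17 0.001 -0.026 0 0 0 0.055;-0.17 0 -0.026 0 0 0 0.055;-0.17 0 -0.024 0 0 0 0.04;-0.17 0 -0.008 0 0 0 0.026")

```text
clock: 6.5
eef_pos: [0.4393, -0.0167, 0.1056]
tool_rot: [-0.115, 0.993, -0.001, -0.001]
ft_force: [-0.7, 0.6, -1.7]
grip_width: 0.036
grasp_force: 34.7
```

Run:
```python
from h import *
print(tool().round(4),get_obs()["grip_width"],get_obs()["grasp_force"],get_obs()["joint_pos"].round(2))
im,W,m0=find();cv2.imwrite("pics/w2.png",im)
for n in("top","scene"):
    c=camera(n);np.save(n+"1.npy",cloud(c));cv2.imwrite(f"pics/{n}1.png",c["frame"][...,::-1])
W0=np.load("top0.npy");q=W0[(abs(W0[...,0]-.45)<.09)&(abs(W0[...,1]-.01)<.05)];print("scraper top",np.nanpercentile(q[:,2],[50,90,99]))
```

```text
[[-0.9736 -0.2281 -0.0019  0.4393]
 [-0.2281  0.9736 -0.0018 -0.0167]
 [ 0.0023 -0.0013 -1.      0.1056]
 [ 0.      0.      0.      1.    ]] 0.035956627284552845 34.749605655670166 [-0.04  0.23 -0.36  0.98 -0.   -0.27]
scraper top [-0.00013461  0.01017162  0.02193523]
```

View pics/w2.png

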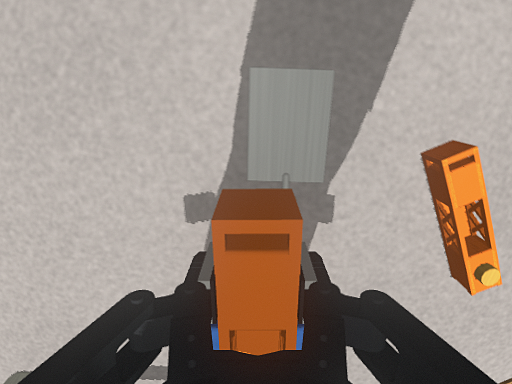

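The wrist view shows the bracket's tail (rows 190–350, columns 215–300) held straight between the fingers, with the scraper beneath at (290,125). Next I'll measure the held bracket and the press from the two fixed cameras.

Run:
```python
from h import *
for n in("top","scene"):
    im=cv2.imread(f"pics/{n}1.png");W=np.load(n+"1.npy");h,s,v=cv2.split(cv2.cvtColor(im,cv2.COLOR_BGR2HSV))
    m=(h>5)&(h<30)&(s>130)&(v>70)&(W[...,2]>.09)&(W[...,2]<.2)&(W[...,0]<.75)&(abs(W[...,1])<.15)
    P=W[m];print(n,len(P),np.round(cv2.minAreaRect((P[:,:2]*1000).astype(np.float32))[0],0),cv2.minAreaRect((P[:,:2]*1000).astype(np.float32))[1:],P[:,2].min(),P[:,2].max(),P[:,:2].max(0))
    O=np.array([.643,.034]);d=np.array([.973,.23]);e=np.array([-.23,.973])
    x=(P[:,:2]-O)@d*1000;y=(P[:,:2]-O)@e*1000
    for lo in range(-280,-40,20):
        k=(x>=lo)&(x<lo+20)
        if k.sum()>3: print(lo,k.sum(),"y",y[k].min().round(),y[k].max().round(),"z",np.percentile(P[k,2]*1000,[50,95]).round())
```

```text
top 127 [545.   9.] ((46.57997131347656, 33.970951080322266), 10.576059341430664) 0.13132778014055524 0.15474883207321932 [0.56964851 0.02680457]
-140 6 y -17.0 -7.0 z [137. 141.]
-120 62 y -18.0 16.0 z [141. 153.]
-100 51 y -18.0 15.0 z [139. 151.]
-80 8 y -16.0 8.0 z [135. 137.]
scene 277 [492.  -3.] ((136.4385986328125, 36.317684173583984), 13.46684741973877) 0.09882051888161647 0.1560851585768379 [0.56153586 0.02799726]
-240 6 y 1.0 17.0 z [141. 144.]
-220 34 y -18.0 16.0 z [139. 145.]
-200 79 y -19.0 17.0 z [127. 144.]
-180 48 y -19.0 16.0 z [108. 141.]
-160 28 y -18.0 17.0 z [134. 141.]
-140 16 y -6.0 17.0 z [140. 143.]
-120 27 y -12.0 17.0 z [147. 155.]
-100 39 y -17.0 17.0 z [142. 155.]
```

View pics/scene1.png

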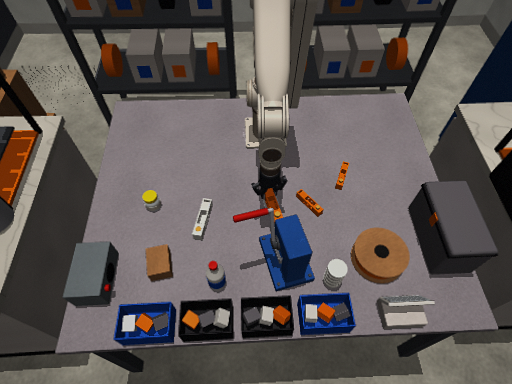

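The scene view shows the bracket at (272,200) in front of the press at (287,250), clear of the lever bar at (252,215). I'll lower to slide-in height and check the guides against the bracket.

Emit:
send_rows(steps="-0.17 0 0 -0.01 0 0 0;-0.17 0 0 -0.013 0 0 0;-0.17 0 0 -0.013 0 0 0;-0.17 0 0 -0.01 0 0 0;-0.17 0 0 0 0 0 0")

```text
clock: 7.07
eef_pos: [0.4382, -0.0126, 0.0582]
tool_rot: [-0.116, 0.993, 0.0, -0.002]
ft_force: [-0.3, 0.2, -2.3]
grip_width: 0.0353
grasp_force: 34.7
```

```bash
cat > m.py <<'E'
from h import *
import sys
O=np.array([.643,.034]);d=np.array([.973,.23]);e=np.array([-.23,.973])
def loc(P): q=P[...,:2]-O; return np.stack([q@d*1000,q@e*1000,P[...,2]*1000],-1)
def br(lo,hi):
    for n in("top","scene"):
        c=camera(n);W=cloud(c);im=c["frame"];L=loc(W)
        h,s,v=cv2.split(cv2.cvtColor(im,cv2.COLOR_RGB2HSV))
        m=(h>5)&(h<30)&(s>130)&(v>70)&(L[...,2]>lo)&(L[...,2]<hi)&(abs(L[...,1])<40)&(L[...,0]>-280)&(L[...,0]<60)
        P=L[m];r=cv2.minAreaRect(P[:,:2].astype(np.float32))
        print(n,len(P),"x",P[:,0].min().round(),P[:,0].max().round(),"y",np.percentile(P[:,1],[1,50,99]).round(1),"rect",np.round(r[0]),np.round(r[1]),round(r[2],1),"z",np.percentile(P[:,2],[50,98]).round(1))
        for a in range(-280,60,40):
            k=(P[:,0]>=a)&(P[:,0]<a+40)
            if k.sum()>8: print("  ",a,k.sum(),"y",np.percentile(P[k,1],[3,97]).round(1),"z",np.percentile(P[k,2],[50,95]).round())
E
python3 - <<'E'
from m import *
t=tool();print(t[:3,3].round(4),loc(t[:3,3]).round(1),np.degrees(np.arctan2(-t[0,1],t[1,1])))
br(75,130)
for n in("top","scene"):
    L=loc(np.load(n+"0.npy"));im=cv2.imread(f"pics/{n}0.png");h,s,v=cv2.split(cv2.cvtColor(im,cv2.COLOR_BGR2HSV))
    m=(L[...,2]>36)&(L[...,2]<48)&(s<90)&(L[...,0]>-75)&(L[...,0]<35)&(abs(L[...,1])<45);P=L[m]
    for sg in(-1,1):
        k=P[:,1]*sg>8;print(n,sg,k.sum(),"x",P[k,0].min(),P[k,0].max(),"y",np.percentile(P[k,1],[3,50,97]).round(1)) if k.sum()>3 else 0
E
```

```text
[ 0.4382 -0.0126  0.0582] [-210.     1.8   58.2] 13.346927623264593
top 123 x -125.0 -78.0 y [-13.4   1.6  19.4] rect [-101.    3.] [34. 47.] 88.8 z [ 90.8 105.5]
   -160 9 y [-11.7   1.6] z [88. 93.]
   -120 108 y [-12.7  18.8] z [ 91. 105.]
scene 129 x -226.0 -105.0 y [-15.8   6.8  20.2] rect [-166.    2.] [ 40. 121.] 86.6 z [ 92.9 104.7]
   -240 34 y [-11.6  18.3] z [93. 98.]
   -200 55 y [-15.6  18.5] z [91. 97.]
   -160 27 y [-7.1 20. ] z [93. 95.]
   -120 13 y [-6.5 16.1] z [103. 108.]
top -1 43 x -57.09617157096043 -9.564505966572947 y [-31.7 -26.1 -20.8]
top 1 38 x -56.30755495882765 -11.545226298518042 y [24.2 29.2 35.2]
scene -1 27 x -14.736941367834662 22.183181970450047 y [-33.7 -29.5 -23.4]
```

Emit:
send_rows(steps="-0.17 0.005 0.0 0 0 0 0;-0.17 0.01 0.002 0 0 0 0;-0.17 0.011 0.0025 0 0 0 0;-0.17 0.011 0.0025 0 0 0 0;-0.17 0.011 0.0025 0 0 0 0")

```text
clock: 7.58
eef_pos: [0.4907, -0.0039, 0.0612]
tool_rot: [-0.116, 0.993, -0.0, 0.001]
ft_force: [0.6, -1.0, -1.9]
grip_width: 0.0355
grasp_force: 34.8
```

Emit:
send_rows(steps="-0.17 0.011 0.0025 0 0 0 0;-0.17 0.011 0.0025 0 0 0 0;-0.17 0.011 0.0025 0 0 0 0;-0.17 0.01 0.0025 0 0 0 0;-0.17 0.0055 0.0015 0 0 0 0")

```text
clock: 8.0
eef_pos: [0.5398, 0.0078, 0.0611]
tool_rot: [-0.116, 0.993, -0.0, 0.002]
ft_force: [-0.0, 0.1, -2.4]
grip_width: 0.0358
grasp_force: 34.7
```

Emit:
send_rows(steps="-0.17 0 0 0 0 0 0;-0.17 0 0 0 0 0 0;-0.17 0 0 0 0 0 0;-0.17 0 0 0 0 0 0;-0.17 0 0 0 0 0 0")

```text
clock: 8.42
eef_pos: [0.5364, 0.0071, 0.0604]
tool_rot: [-0.115, 0.993, -0.0, -0.0]
ft_force: [-0.1, 0.1, -1.1]
grip_width: 0.0355
grasp_force: 34.7
```

Run:
```python
from m import *
t=tool();print(t[:3,3].round(4),loc(t[:3,3]).round(1),np.degrees(np.arctan2(-t[0,1],t[1,1])))
br(75,130)
```

```text
[0.5364 0.0071 0.0604] [-109.9   -1.6   60.4] 13.264769791903927Traceback (most recent call last):
  File "<stdin>", line 3, in <module>
  File "m.py", line 11, in br
    print(n,len(P),"x",P[:,0].min().round(),P[:,0].max().round(),"y",np.percentile(P[:,1],[1,50,99]).round(1),"rect",np.round(r[0]),np.round(r[1]),round(r[2],1),"z",np.percentile(P[:,2],[50,98]).round(1))
                       ~~~~~~~~~~^^
    return umr_minimum(a, axis, None, out, keepdims, initial, where)
ValueError: zero-size array to reduction operation minimum which has no identity
```

Emit:
send_rows(steps="-0.17 0 0.0005 -0.003 0 0 0;-0.17 0 0 -0.004 0 0 0;-0.17 0 0 -0.004 0 0 0;-0.17 0 0 -0.003 0 0 0;-0.17 0 0 0 0 0 0")

```text
clock: 8.88
eef_pos: [0.536, 0.0078, 0.0452]
tool_rot: [-0.116, 0.993, 0.0, -0.001]
ft_force: [-0.8, 0.3, -1.7]
grip_width: 0.0358
grasp_force: 34.8
```

Emit:
send_rows(steps="-0.17 0 0 -0.002 0 0 0;-0.17 0 0 -0.002 0 0 0;-0.17 0 0 -0.002 0 0 0;-0.17 0 0 -0.002 0 0 0;-0.17 0 0 0 0 0 0")

```text
clock: 9.3
eef_pos: [0.5365, 0.0078, 0.0378]
tool_rot: [-0.116, 0.993, 0.0, -0.0]
ft_force: [0.0, 0.2, -1.8]
grip_width: 0.0356
grasp_force: 34.8
```

Run:
```python
from m import *
t=tool();print(loc(t[:3,3]).round(1))
try: br(45,110)
except Exception as x: print(x)
im,W,m=find();L=loc(W);k=m&(abs(L[...,1])<40)&(L[...,0]<-90)&(L[...,0]>-200);P=L[k];print(len(P),np.percentile(P,[3,50,97],axis=0).round(1));cv2.imwrite("pics/w3.png",im)
```

```text
[-109.6   -1.    37.8]
zero-size array to reduction operation minimum which has no identity
11896 [[-145.4  -18.3   40.2]
 [-127.4   -1.3   72. ]
 [ -93.    15.6   73.2]]
```

Emit:
send_rows(steps="-0.17 0 0 -0.001 0 0 0;-0.17 0 0 -0.001 0 0 0;-0.17 0 0 0 0 0 0;-0.17 0 0 0 0 0 0;-0.17 0 0 0 0 0 0")

```text
clock: 9.82
eef_pos: [0.537, 0.0078, 0.0364]
tool_rot: [-0.116, 0.993, -0.0, 0.0]
ft_force: [1.0, 0.3, -1.8]
grip_width: 0.0353
grasp_force: 34.8
```

Emit:
send_rows(steps="-0.14 0 0 0 0 0 0;-0.1 0 0 0 0 0 0;0 0 0 0 0 0 0;0.15 0 0 0 0 0 0;0.3 0 0 0 0 0 0")

```text
clock: 10.23
eef_pos: [0.537, 0.0078, 0.0365]
tool_rot: [-0.116, 0.993, -0.0, 0.0]
ft_force: [1.0, -0.5, -0.8]
grip_width: 0.0554
grasp_force: 0.0
```

Run:
```python
from m import *
print(loc(tool()[:3,3]).round(1))
im,W,m=find();L=loc(W);k=m&(abs(L[...,1])<40)&(L[...,0]<-90)&(L[...,0]>-200);P=L[k];print(len(P),np.percentile(P,[3,50,97],axis=0).round(1))
```

```text
[-109.1   -1.1   36.5]
11791 [[-145.1  -18.2   38.1]
 [-127.3   -1.4   70.2]
 [ -92.7   15.5   71.4]]
```

Emit:
send_rows(steps="0.3 0 0 0.01 0 0 0;0.3 0 0 0.02 0 0 0;0.3 -0.01 0 0.03 0 0 0;0.4 -0.02 -0.005 0.03 0 0 0;0.5 -0.03 -0.006 0.02 0 0 0")

```text
clock: 10.7
eef_pos: [0.4795, -0.0031, 0.1497]
tool_rot: [-0.116, 0.993, -0.0, 0.003]
ft_force: [0.4, -0.2, 0.8]
grip_width: 0.0642
grasp_force: 0.0
```

Emit:
send_rows(steps="0.5 -0.02 -0.004 0.03 0 0 0;0.5 0 0 0.03 0 0 0;0.5 0 0 0 0 0 0;0.5 0 0 0 0 0 0;0.5 0 0 0 0 0 0")

```text
clock: 11.12
eef_pos: [0.4569, -0.0072, 0.2066]
tool_rot: [-0.116, 0.993, -0.0, 0.0]
ft_force: [-0.3, 0.0, -0.6]
grip_width: 0.0639
grasp_force: 0.0
```

Run:
```python
from m import *
print(loc(tool()[:3,3]).round(1))
im,W,m=find();L=loc(W);cv2.imwrite("pics/w4.png",im)
k=m&(abs(L[...,1])<30)&(L[...,0]>-170)&(L[...,0]<60)&(L[...,2]>60)&(L[...,2]<76);P=L[k];r=cv2.minAreaRect(P[:,:2].astype(np.float32));print("orange",len(P),r,np.percentile(P,[3,50,97],axis=0).round(1))
k=m&(abs(L[...,1])<30)&(L[...,0]>-60)&(L[...,0]<60)&(L[...,2]>78)&(L[...,2]<90);P=L[k];print("bush",len(P),P.mean(0) if len(P) else 0)
```

```text
[-190.5    2.7  206.6]
orange 2957 ((-56.871826171875, -1.1525917053222656), (177.9506072998047, 35.761539459228516), 0.4495885372161865) [[-144.8  -18.    62.6]
 [ -95.7   -1.    70.4]
 [  18.1   15.7   71.9]]
bush 247 [-3.69136358 -0.89446825 82.08453599]
```

View pics/w4.png

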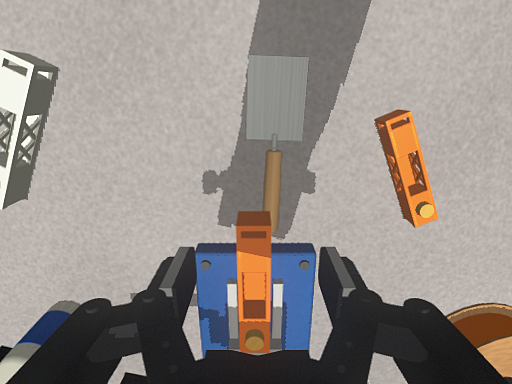

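The wrist view shows the bracket seated between the steel guides, with its bushing at px (255,340). It measures at press (-3,-1) mm with its top at 70 mm, so the placement is good. The scraper and the other brackets are untouched. Next is the lever.

Emit:
send_rows(steps="1 0 0 0.034 0 0 0.105;1 0 0 0.034 0 0 0.105;1 0 0 0.034 0 0 0.105;1 0 0 0.034 0 0 0.105;1 0 0 0.034 0 0 0.105")

```text
clock: 11.58
eef_pos: [0.4564, -0.0071, 0.3762]
tool_rot: [-0.372, 0.928, 0.001, -0.002]
ft_force: [1.8, 0.4, 0.3]
grip_width: 0.0848
grasp_force: 0.0
```

Emit:
send_rows(steps="1 0.01 -0.016 0 0 0 0.105;1 0.01 -0.016 0 0 0 0.105;1 0.01 -0.016 0 0 0 0.105;1 0.01 -0.016 0 0 0 0.105;1 0.01 -0.016 0 0 0 0.105")

```text
clock: 12.0
eef_pos: [0.5072, -0.0878, 0.3744]
tool_rot: [-0.6, 0.8, 0.001, -0.001]
ft_force: [-0.5, 0.6, -0.5]
grip_width: 0.0853
grasp_force: 0.0
```

Emit:
send_rows(steps="1 0.02 0 0 0 0 0.105;1 0.02 0 0 0 0 0.105;1 0.02 0 0 0 0 0.105;1 0.02 0 0 0 0 0.105;1 0.02 0 0 0 0 0.1")

```text
clock: 12.42
eef_pos: [0.6077, -0.0872, 0.3739]
tool_rot: [0.785, -0.619, -0.002, 0.001]
ft_force: [1.1, 0.0, 0.5]
grip_width: 0.0853
grasp_force: 0.0
```

Run:
```python
from m import *
t=tool();print(loc(t[:3,3]).round(1),t.round(3),get_obs()["joint_pos"].round(3))
for n in("top","scene"):
    c=camera(n);L=loc(cloud(c));h,s,v=cv2.split(cv2.cvtColor(c["frame"],cv2.COLOR_RGB2HSV))
    m=((h<5)|(h>174))&(s>150)&(v>70)&(L[...,2]>250)&(L[...,2]<360)&(abs(L[...,0])<80)&(abs(L[...,1]+120)<80)
    P=L[m];print(n,len(P),P.min(0).round(),P.max(0).round(),np.median(P,0).round(1)) if len(P) else 0
```

```text
[ -62.2 -109.8  373.9] [[ 0.234 -0.972 -0.004  0.608]
 [-0.972 -0.234  0.001 -0.087]
 [-0.001  0.004 -1.     0.374]
 [ 0.     0.     0.     1.   ]] [-0.143  0.505  0.761  1.83   0.    -1.949]
scene 217 [ -29. -178.  330.] [-10. -69. 345.] [ -17.9 -122.8  339. ]
```

Emit:
send_rows(steps="1 0.0065 -0.0013 0 0.012 -0.051 0;1 0.0065 -0.0013 0 0.012 -0.051 0;1 0.0065 -0.0013 0 0.012 -0.051 0;1 0.0065 -0.0013 0 0.012 -0.05 0;1 0.0065 -0.0013 0 0.012 -0.05 0")

```text
clock: 12.93
eef_pos: [0.6389, -0.0936, 0.375]
tool_rot: [0.777, -0.616, 0.08, -0.102]
ft_force: [-0.8, 0.6, 0.1]
grip_width: 0.0852
grasp_force: 0.0
```

Emit:
send_rows(steps="1 0 0 0 0 0 0;1 0 0 0 0 0 0;1 0 0 0 0 0 0;1 0 0 0 0 0 0;1 0 0 0 0 0 0")

```text
clock: 13.35
eef_pos: [0.6396, -0.0935, 0.376]
tool_rot: [0.777, -0.616, 0.08, -0.102]
ft_force: [-0.3, -0.9, 0.5]
grip_width: 0.0851
grasp_force: 0.0
```

Run:
```python
from m import *
t=tool();print(loc(t[:3,3]).round(1),t.round(3),get_obs()["joint_pos"].round(3))
B=np.array([[.973,.23,0],[-.23,.973,0],[0,0,1]]);print("tool axes in press",(B@t[:3,:3]).round(3))
im,W,m=find();L=loc(W)
h,s,v=cv2.split(cv2.cvtColor(im,cv2.COLOR_BGR2HSV));m=((h<5)|(h>174))&(s>150)&(v>70)&(L[...,2]>250)
P=L[m];print(len(P),np.percentile(P,[2,50,98],axis=0).round(1));cv2.imwrite("pics/w5.png",im)
```

```text
[ -32.6 -123.2  376. ] [[ 0.229 -0.941  0.249  0.64 ]
 [-0.973 -0.221  0.059 -0.093]
 [-0.001 -0.256 -0.967  0.376]
 [ 0.     0.     0.     1.   ]] [-0.195  0.34   0.479  1.473  0.107 -1.984]
tool axes in press [[-0.001 -0.966  0.256]
 [-1.     0.001  0.001]
 [-0.001 -0.256 -0.967]]
4585 [[ -31.4 -176.6  331.1]
 [ -23.7 -131.6  339.5]
 [ -12.8  -73.4  341.7]]
```

View pics/w5.png

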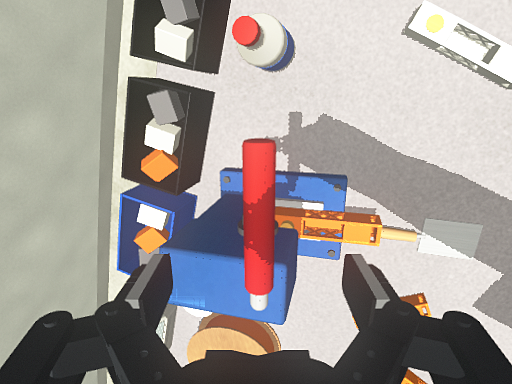

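The wrist view shows the red handle at column 259 (rows 140–295), midway between the open fingers. It measures x −22, z 330 mm in the press frame, as expected. I'll go down and grip it.

Emit:
send_rows(steps="1 0.003 0.0007 -0.013 0 0 0;1 0.003 0.0007 -0.013 0 0 0;1 0.003 0.0007 -0.013 0 0 0;1 0.003 0.0007 -0.013 0 0 0;1 0.003 0.0007 -0.0125 0 0 0")

```text
clock: 13.82
eef_pos: [0.6546, -0.09, 0.3109]
tool_rot: [0.777, -0.616, 0.08, -0.102]
ft_force: [0.0, -0.1, -0.4]
grip_width: 0.0856
grasp_force: 0.0
```

Emit:
send_rows(steps="1 0 0 0 0 0 0;0 0 0 0 0 0 0;-0.3 0 0 0 0 0 0;-0.6 0 0 0 0 0 0;-0.6 0 0 0 0 0 0")

```text
clock: 14.23
eef_pos: [0.6548, -0.0903, 0.3132]
tool_rot: [0.777, -0.616, 0.081, -0.102]
ft_force: [-0.6, 0.1, -0.3]
grip_width: 0.0384
grasp_force: 0.0
```

Emit:
send_rows(steps="-0.65 0 0 0 0 0 0;-0.65 0 0 0 0 0 0;-0.65 0 0 0 0 0 0;-0.65 0 0 0 0 0 0;-0.65 0 0 0 0 0 0")

```text
clock: 14.65
eef_pos: [0.6548, -0.0903, 0.313]
tool_rot: [0.777, -0.616, 0.081, -0.102]
ft_force: [0.3, 0.2, 4.9]
grip_width: 0.0199
grasp_force: 58.7
```

Run:
```python
from m import *
t=tool();print(loc(t[:3,3]).round(1),loc(t[:3,3]-.019*t[:3,2]).round(1),get_obs()["joint_pos"].round(3))
# waypoints of grip arc, world deltas from start, TCP keeps: tilt k(theta)
for th in np.arange(0,1.26,.1):
    a=np.radians(75)-th
    g=np.array([20-160*np.cos(a),175+160*np.sin(a)])-np.array([20-160*np.cos(np.radians(75)),175+160*np.sin(np.radians(75))])
    print(round(th,2),(g[0]*d/1000).round(4),(g[1]/1000).round(4))
```

```text
[ -17.1 -123.6  313. ] [ -22.  -123.6  331.4] [-0.185  0.357  0.342  1.314  0.105 -1.974]
0.0 [0. 0.] 0.0
0.1 [-0.0148 -0.0035] -0.0049
0.2 [-0.0291 -0.0069] -0.0113
0.3 [-0.0426 -0.0101] -0.0191
0.4 [-0.0554 -0.0131] -0.0283
0.5 [-0.0672 -0.0159] -0.0388
0.6 [-0.0779 -0.0184] -0.0504
0.7 [-0.0874 -0.0207] -0.063
0.8 [-0.0957 -0.0226] -0.0766
0.9 [-0.1025 -0.0242] -0.0909
1.0 [-0.108  -0.0255] -0.1059
1.1 [-0.112  -0.0265] -0.1214
1.2 [-0.1145 -0.0271] -0.1371
```

Run:
```python
from m import *
def tcp(th):
    a=np.radians(75)-th;t=np.radians(15)+.5*th
    return np.array([-160*np.cos(a)+19*np.sin(t),160*np.sin(a)-19*np.cos(t)])/1000
for th in np.arange(0,1.3,.1):
    D=(tcp(th+.1)-tcp(th))/2.5
    print(round(th,1),"row(2.5 rows per .1):",np.r_[D[0]*d,D[1]].round(4),"rot .02*",(-e*.02).round(4))
```

```text
0.0 row(2.5 rows per .1): [-0.0056 -0.0013 -0.0019] rot .02* [ 0.0046 -0.0195]
0.1 row(2.5 rows per .1): [-0.0054 -0.0013 -0.0024] rot .02* [ 0.0046 -0.0195]
0.2 row(2.5 rows per .1): [-0.0051 -0.0012 -0.003 ] rot .02* [ 0.0046 -0.0195]
0.3 row(2.5 rows per .1): [-0.0048 -0.0011 -0.0035] rot .02* [ 0.0046 -0.0195]
0.4 row(2.5 rows per .1): [-0.0044 -0.001  -0.004 ] rot .02* [ 0.0046 -0.0195]
0.5 row(2.5 rows per .1): [-0.004  -0.0009 -0.0044] rot .02* [ 0.0046 -0.0195]
0.6 row(2.5 rows per .1): [-0.0035 -0.0008 -0.0048] rot .02* [ 0.0046 -0.0195]
0.7 row(2.5 rows per .1): [-0.003  -0.0007 -0.0052] rot .02* [ 0.0046 -0.0195]
0.8 row(2.5 rows per .1): [-0.0025 -0.0006 -0.0055] rot .02* [ 0.0046 -0.0195]
0.9 row(2.5 rows per .1): [-0.0019 -0.0005 -0.0057] rot .02* [ 0.0046 -0.0195]
1.0 row(2.5 rows per .1): [-0.0013 -0.0003 -0.0059] rot .02* [ 0.0046 -0.0195]
1.1 row(2.5 rows per .1): [-0.0007 -0.0002 -0.006 ] rot .02* [ 0.0046 -0.0195]
1.2 row(2.5 rows per .1): [-0.0001 -0.     -0.0061] rot .02* [ 0.0046 -0.0195]
```

Emit:
send_rows(steps="-0.7 -0.0056 -0.0013 -0.0019 0.0046 -0.0195 0;-0.7 -0.0056 -0.0013 -0.0019 0.0046 -0.0195 0;-0.7 -0.0055 -0.0013 -0.0022 0.0046 -0.0195 0;-0.7 -0.0054 -0.0013 -0.0024 0.0046 -0.0195 0;-0.7 -0.0054 -0.0013 -0.0024 0.0046 -0.0195 0")

```text
clock: 15.07
eef_pos: [0.6303, -0.0961, 0.3042]
tool_rot: [0.771, -0.609, 0.115, -0.144]
ft_force: [9.0, 1.1, 0.2]
grip_width: 0.02
grasp_force: 58.6
```

Emit:
send_rows(steps="-0.7 -0.0051 -0.0012 -0.003 0.0046 -0.0195 0;-0.7 -0.0051 -0.0012 -0.003 0.0046 -0.0195 0;-0.7 -0.005 -0.0012 -0.0032 0.0046 -0.0195 0;-0.7 -0.0048 -0.0011 -0.0035 0.0046 -0.0195 0;-0.7 -0.0048 -0.0011 -0.0035 0.0046 -0.0195 0")

```text
clock: 15.48
eef_pos: [0.6059, -0.102, 0.2902]
tool_rot: [0.763, -0.602, 0.146, -0.184]
ft_force: [4.3, 0.9, 6.8]
grip_width: 0.0203
grasp_force: 58.5
```

```bash
cat >> m.py <<'E'
def lev():
    o=get_obs();t=tool();g=loc(t[:3,3]-.019*t[:3,2]);r=np.hypot(20-g[0],g[2]-175)
    print("grip",g.round(1),"r",r.round(1),"theta",(np.radians(75)-np.arctan2(g[2]-175,20-g[0])).round(3),"F",o["ft_force"].round(1),"w",round(o["grip_width"],4),o["grasp_force"].round(1),"q",o["joint_pos"].round(2),"tilt",np.degrees(np.arccos(-t[2,2])).round(1))
E
python3 -c "
from m import *
lev()"
```

```text
Traceback (most recent call last):
  File "m.py", line 17, in lev
    print("grip",g.round(1),"r",r.round(1),"theta",(np.radians(75)-np.arctan2(g[2]-175,20-g[0])).round(3),"F",o["ft_force"].round(1),"w",round(o["grip_width"],4),o["grasp_force"].round(1),"q",o["joint_pos"].round(2),"tilt",np.degrees(np.arccos(-t[2,2])).round(1))
                                                                                                                                                                  ^^^^^^^^^^^^^^^^^^^^^^
AttributeError: 'float' object has no attribute 'round'
```

Emit:
send_rows(steps="-0.7 -0.0044 -0.001 -0.004 0.0046 -0.0195 0;-0.7 -0.0044 -0.001 -0.004 0.0046 -0.0195 0;-0.7 -0.0042 -0.001 -0.0042 0.0046 -0.0195 0;-0.7 -0.004 -0.0009 -0.0044 0.0046 -0.0195 0;-0.7 -0.004 -0.0009 -0.0044 0.0046 -0.0195 0")

```text
clock: 15.9
eef_pos: [0.585, -0.1071, 0.2704]
tool_rot: [0.753, -0.594, 0.177, -0.222]
ft_force: [1.9, 2.2, 11.7]
grip_width: 0.0203
grasp_force: 61.0
```

```bash
sed -i 's/o\["grasp_force"\].round(1)/round(float(o["grasp_force"]),1)/' m.py; python3 -c "
from m import *
lev()"
```

```text
grip [ -99.2 -123.9  286.4] r 163.1 theta 0.557 F [ 1.9  2.2 11.7] w 0.0203 61.0 q [-0.33  0.05 -0.28  0.74  0.29 -2.06] tilt 33.0
```

Emit:
send_rows(steps="-0.7 -0.0035 -0.0008 -0.0048 0.0046 -0.0195 0;-0.7 -0.0035 -0.0008 -0.0048 0.0046 -0.0195 0;-0.7 -0.0033 -0.0008 -0.005 0.0046 -0.0195 0;-0.7 -0.003 -0.0007 -0.0052 0.0046 -0.0195 0;-0.7 -0.003 -0.0007 -0.0052 0.0046 -0.0195 0")

```text
clock: 16.32
eef_pos: [0.5684, -0.111, 0.2453]
tool_rot: [0.741, -0.584, 0.206, -0.259]
ft_force: [-4.2, 2.2, 15.3]
grip_width: 0.0202
grasp_force: 63.1
```

Emit:
send_rows(steps="-0.7 -0.0025 -0.0006 -0.0055 0.0046 -0.0195 0;-0.7 -0.0025 -0.0006 -0.0055 0.0046 -0.0195 0;-0.7 -0.0022 -0.0006 -0.0056 0.0046 -0.0195 0;-0.7 -0.0019 -0.0005 -0.0057 0.0046 -0.0195 0;-0.7 -0.0019 -0.0005 -0.0057 0.0046 -0.0195 0")

```text
clock: 16.73
eef_pos: [0.5575, -0.1136, 0.2185]
tool_rot: [0.727, -0.573, 0.236, -0.296]
ft_force: [-14.5, 2.0, 25.0]
grip_width: 0.0204
grasp_force: 66.2
```

```bash
python3 -c "
from m import *
lev()"
```

```text
grip [-130.5 -123.9  232.1] r 160.9 theta 0.946 F [-14.5   2.   25. ] w 0.0204 66.2 q [-0.43 -0.   -0.61  0.3   0.45 -2.09] tilt 44.5
```

Emit:
send_rows(steps="-0.7 -0.0025 -0.0006 -0.0058 0.0046 -0.0195 0;-0.7 -0.0025 -0.0006 -0.0058 0.0046 -0.0195 0;-0.7 -0.002 -0.0005 -0.0059 0.0046 -0.0195 0;-0.7 -0.001 -0.0003 -0.006 0.0023 -0.01 0;-0.7 0 0 0 0 0 0")

```text
clock: 17.15
eef_pos: [0.5515, -0.115, 0.1955]
tool_rot: [0.717, -0.562, 0.257, -0.323]
ft_force: [6.2, 7.0, 12.8]
grip_width: 0.0201
grasp_force: 64.0
```

```bash
python3 -c "
from m import *
lev()"
```

```text
grip [-137.6 -124.   208. ] r 161.0 theta 1.102 F [ 6.2  7.  12.8] w 0.0201 64.0 q [-0.47  0.02 -0.73  0.1   0.51 -2.09] tilt 48.7
```

Emit:
send_rows(steps="-0.7 -0.0005 0 -0.004 0 0 0;-0.7 0 0 -0.004 0 0 0;-0.7 0 0 0 0 0 0;-0.7 0 0 0 0 0 0;-0.7 0 0 0 0 0 0")

```text
clock: 17.57
eef_pos: [0.551, -0.1154, 0.189]
tool_rot: [0.717, -0.562, 0.257, -0.323]
ft_force: [-7.2, 4.8, 25.1]
grip_width: 0.0203
grasp_force: 66.9
```

```bash
python3 -c "
from m import *
lev()"
```

```text
grip [-138.1 -124.3  201.5] r 160.4 theta 1.143 F [-7.2  4.8 25.1] w 0.0203 66.9 q [-0.47  0.04 -0.74  0.08  0.51 -2.09] tilt 48.7
```

Emit:
send_rows(steps="-0.7 0 0 -0.002 0 0 0;-0.7 0 0 -0.002 0 0 0;-0.7 0 0 0 0 0 0;-0.7 0 0 0 0 0 0;-0.7 0 0 0 0 0 0")

```text
clock: 17.98
eef_pos: [0.5512, -0.1155, 0.1882]
tool_rot: [0.716, -0.561, 0.259, -0.325]
ft_force: [-28.9, 4.7, 45.7]
grip_width: 0.0204
grasp_force: 70.2
```

Emit:
send_rows(steps="-0.7 0 0 0 0 0 0;-0.7 0 0 0 0 0 0;-0.7 0 0 0 0 0 0;-0.7 0 0 0 0 0 0;-0.7 0 0 0 0 0 0")

```text
clock: 18.4
eef_pos: [0.5512, -0.1155, 0.1882]
tool_rot: [0.716, -0.561, 0.259, -0.325]
ft_force: [-28.7, 4.1, 45.6]
grip_width: 0.02
grasp_force: 70.2
```

```bash
python3 -c "
from m import *
lev()"
```

```text
grip [-138.1 -124.3  200.7] r 160.1 theta 1.148 F [-28.7   4.1  45.6] w 0.02 70.2 q [-0.47  0.04 -0.74  0.07  0.51 -2.09] tilt 49.1
```

The stop is reached: the force rose to 46 N with no further motion, and it was held for over 0.8 s. Now I'll ease the lever back.

Emit:
send_rows(steps="-0.7 0 0 0.002 0 0 0;-0.7 0 0 0.002 0 0 0;-0.7 0 0 0.004 0 0 0;-0.7 0.0005 0 0.004 0 0 0;-0.7 0.001 0.0003 0.005 -0.0023 0.01 0")

```text
clock: 18.82
eef_pos: [0.5521, -0.115, 0.198]
tool_rot: [0.719, -0.565, 0.252, -0.317]
ft_force: [28.3, 5.8, -7.4]
grip_width: 0.0198
grasp_force: 61.8
```

Emit:
send_rows(steps="-0.7 0.002 0.0005 0.0059 -0.0046 0.0195 0;-0.7 0.0025 0.0006 0.0058 -0.0046 0.0195 0;-0.7 0.0025 0.0006 0.0058 -0.0046 0.0195 0;-0.7 0.0019 0.0005 0.0057 -0.0046 0.0195 0;-0.7 0.0019 0.0005 0.0057 -0.0046 0.0195 0")

```text
clock: 19.23
eef_pos: [0.5579, -0.1136, 0.2212]
tool_rot: [0.734, -0.581, 0.219, -0.275]
ft_force: [9.6, -1.0, -4.3]
grip_width: 0.0197
grasp_force: 62.7
```

Emit:
send_rows(steps="-0.7 0.0022 0.0006 0.0056 -0.0046 0.0195 0;-0.7 0.0025 0.0006 0.0055 -0.0046 0.0195 0;-0.7 0.0025 0.0006 0.0055 -0.0046 0.0195 0;-0.7 0.003 0.0007 0.0052 -0.0046 0.0195 0;-0.7 0.003 0.0007 0.0052 -0.0046 0.0195 0")

```text
clock: 19.65
eef_pos: [0.5688, -0.1111, 0.2461]
tool_rot: [0.746, -0.593, 0.188, -0.236]
ft_force: [-3.9, -4.0, 3.1]
grip_width: 0.0205
grasp_force: 62.6
```

```bash
python3 -c "
from m import *
lev()"
```

```text
grip [-116.5 -124.   261.6] r 161.7 theta 0.744 F [-3.9 -4.   3.1] w 0.0205 62.6 q [-0.36  0.03 -0.39  0.62  0.33 -2.07] tilt 35.1
```

Emit:
send_rows(steps="-0.7 0.0033 0.0008 0.005 -0.0046 0.0195 0;-0.7 0.0035 0.0008 0.0048 -0.0046 0.0195 0;-0.7 0.0035 0.0008 0.0048 -0.0046 0.0195 0;-0.7 0.004 0.0009 0.0044 -0.0046 0.0195 0;-0.7 0.004 0.0009 0.0044 -0.0046 0.0195 0")

```text
clock: 20.07
eef_pos: [0.5866, -0.1069, 0.2704]
tool_rot: [0.757, -0.602, 0.158, -0.199]
ft_force: [-7.3, -4.4, 3.5]
grip_width: 0.0202
grasp_force: 63.2
```

Emit:
send_rows(steps="-0.7 0.0042 0.001 0.0042 -0.0046 0.0195 0;-0.7 0.0044 0.001 0.004 -0.0046 0.0195 0;-0.7 0.0044 0.001 0.004 -0.0046 0.0195 0;-0.7 0.0048 0.0011 0.0035 -0.0046 0.0195 0;-0.7 0.0048 0.0011 0.0035 -0.0046 0.0195 0")

```text
clock: 20.48
eef_pos: [0.6095, -0.1014, 0.2898]
tool_rot: [0.766, -0.608, 0.128, -0.161]
ft_force: [-5.7, -3.0, 3.4]
grip_width: 0.0203
grasp_force: 64.8
```

Emit:
send_rows(steps="-0.7 0.005 0.0012 0.0032 -0.0046 0.0195 0;-0.7 0.0051 0.0012 0.003 -0.0046 0.0195 0;-0.7 0.0051 0.0012 0.003 -0.0046 0.0195 0;-0.7 0.0054 0.0013 0.0024 -0.0046 0.0195 0;-0.7 0.0054 0.0013 0.0024 -0.0046 0.0195 0")

```text
clock: 20.9
eef_pos: [0.6357, -0.0952, 0.3037]
tool_rot: [0.774, -0.614, 0.097, -0.122]
ft_force: [-4.8, -2.2, 2.7]
grip_width: 0.0204
grasp_force: 66.6
```

Emit:
send_rows(steps="-0.7 0.0055 0.0013 0.0022 -0.0046 0.0195 0;-0.7 0.0055 0.0013 0.002 0 0 0;-0.7 0.003 0.0007 0.001 0 0 0;-0.7 0 0 0 0 0 0;-0.7 0 0 0 0 0 0")

```text
clock: 21.32
eef_pos: [0.651, -0.0915, 0.3093]
tool_rot: [0.775, -0.614, 0.092, -0.116]
ft_force: [-2.8, -3.1, 1.7]
grip_width: 0.02
grasp_force: 66.5
```

```bash
python3 -c "
from m import *
lev()"
```

```text
grip [ -26.6 -124.   327.5] r 159.4 theta 0.035 F [-2.8 -3.1  1.7] w 0.02 66.5 q [-0.2   0.32  0.27  1.25  0.12 -1.98] tilt 17.1
```

Emit:
send_rows(steps="-0.7 0.002 0.0005 0.0008 0 0 0;-0.7 0.002 0.0005 0.0007 0 0 0;-0.7 0.001 0.0002 0.0003 0 0 0;-0.7 0 0 0 0 0 0;-0.7 0 0 0 0 0 0")

```text
clock: 21.73
eef_pos: [0.6561, -0.0902, 0.3113]
tool_rot: [0.775, -0.614, 0.092, -0.117]
ft_force: [-3.4, -4.8, 1.4]
grip_width: 0.0203
grasp_force: 65.9
```

Emit:
send_rows(steps="-0.55 0 0 0 0 0 0;-0.45 0 0 0 0 0 0;-0.4 0 0 0 0 0 0;-0.3 0 0 0 0 0 0;0 0 0 0 0 0 0")

```text
clock: 22.15
eef_pos: [0.6572, -0.0888, 0.312]
tool_rot: [0.775, -0.614, 0.093, -0.118]
ft_force: [0.0, -0.3, 0.2]
grip_width: 0.0405
grasp_force: 0.0
```

Emit:
send_rows(steps="0.5 0 0 0 0 0 0;1 0 0 0 0 0 0;1 0 0 0 0 0 0;1 0 0 0 0 0 0;1 0 0 0 0 0 0")

```text
clock: 22.57
eef_pos: [0.6567, -0.0896, 0.3118]
tool_rot: [0.775, -0.614, 0.093, -0.117]
ft_force: [-0.5, -0.2, -0.0]
grip_width: 0.0855
grasp_force: 0.0
```

```bash
python3 -c "
from m import *
lev()"
```

```text
grip [ -20.7 -123.4  330. ] r 160.2 theta -0.005 F [-0.5 -0.2 -0. ] w 0.0855 0.0 q [-0.19  0.33  0.29  1.26  0.12 -1.98] tilt 17.2
```

Released at rest. Next I'll withdraw upward along the tool axis, back off, and check the result.

Emit:
send_rows(steps="1 -0.004 -0.001 0.015 0 0 0;1 -0.004 -0.001 0.018 0 0 0;1 -0.004 -0.001 0.018 0 0 0;1 -0.004 -0.001 0.018 0 0 0;1 -0.004 -0.001 0.01 0 0 0")

```text
clock: 22.98
eef_pos: [0.637, -0.0948, 0.3935]
tool_rot: [0.775, -0.614, 0.094, -0.118]
ft_force: [0.8, -0.4, 0.9]
grip_width: 0.0854
grasp_force: 0.0
```

Emit:
send_rows(steps="1 -0.03 0 0 0 0 -0.1;1 -0.035 0 0 0 0 -0.1;1 -0.035 0.005 0 0 0 -0.1;1 -0.035 0.005 0 0 0 -0.1;1 -0.03 0.005 0 0 0 -0.1")

```text
clock: 23.4
eef_pos: [0.4692, -0.0797, 0.3905]
tool_rot: [-0.597, 0.788, -0.119, 0.09]
ft_force: [0.7, 0.6, 1.0]
grip_width: 0.0853
grasp_force: 0.0
```

Emit:
send_rows(steps="1 -0.02 0.02 -0.03 -0.015 0.06 -0.105;1 -0.02 0.02 -0.03 -0.015 0.06 -0.105;1 0 0.02 -0.03 -0.015 0.06 -0.105;1 0 0.015 -0.03 0 0.05 -0.105;1 0 0.01 -0.02 0 0.05 -0.105")

```text
clock: 23.82
eef_pos: [0.4302, 0.0072, 0.2487]
tool_rot: [-0.388, 0.917, -0.068, -0.068]
ft_force: [-0.1, -0.8, -0.8]
grip_width: 0.0852
grasp_force: 0.0
```

Emit:
send_rows(steps="1 0 0 0 0 0 -0.105;1 0 0 0 0 0 -0.105;1 0 0 0 0 0 -0.105;1 0 0 0 0 0 -0.105;1 0 0 0 0 0 -0.105")

```text
clock: 24.23
eef_pos: [0.4316, 0.0056, 0.2503]
tool_rot: [-0.135, 0.986, -0.049, -0.083]
ft_force: [-0.2, 0.5, 0.2]
grip_width: 0.0853
grasp_force: 0.0
```

Emit:
send_rows(steps="1 0 0 0 0 0 0;1 0 0 0 0 0 0;1 0 0 0 0 0 0;1 0 0 0 0 0 0;1 0 0 0 0 0 0")

```text
clock: 24.65
eef_pos: [0.4315, 0.0055, 0.2509]
tool_rot: [-0.138, 0.986, -0.049, -0.082]
ft_force: [0.4, -0.3, -0.1]
grip_width: 0.0853
grasp_force: 0.0
```

Run:
```python
from m import *
print(loc(tool()[:3,3]).round(1))
im,W,m=find();L=loc(W);cv2.imwrite("pics/w6.png",im)
k=m&(abs(L[...,1])<30)&(L[...,0]>-170)&(L[...,0]<60)&(L[...,2]>60)&(L[...,2]<76);P=L[k];r=cv2.minAreaRect(P[:,:2].astype(np.float32));print("orange",len(P),r,np.percentile(P,[3,50,97],axis=0).round(1))
k=(abs(L[...,1])<10)&(abs(L[...,0]+3)<10);P=L[k];print("bush",len(P),np.percentile(P[:,2],[5,50,95]) if len(P) else 0)
c=camera("scene");L=loc(cloud(c));h,s,v=cv2.split(cv2.cvtColor(c["frame"],cv2.COLOR_RGB2HSV))
m=((h<5)|(h>174))&(s>150)&(v>70)&(L[...,2]>190)&(L[...,2]<360)&(abs(L[...,0]+60)<120)&(abs(L[...,1]+120)<80)
P=L[m];print("lever",len(P),np.median(P,0).round(1)) if len(P) else 0
```

```text
[-212.3   20.9  250.9]
orange 2076 ((-80.1084976196289, -1.1971378326416016), (130.3943328857422, 35.204349517822266), 0.1234864741563797) [[-144.7  -18.    62.5]
 [-102.1   -0.9   70.4]
 [ -19.7   15.9   71.9]]
bush 0 0
lever 218 [ -18.  -123.4  338.7]
```

View pics/w6.png

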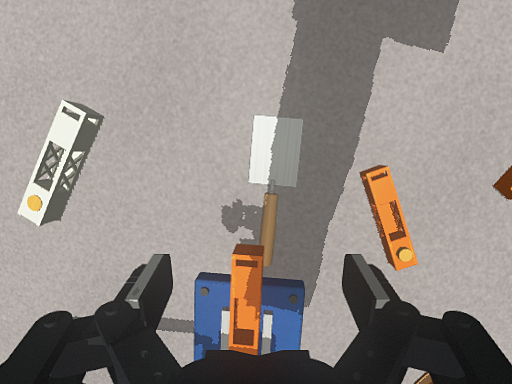

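The wrist view shows the bracket still between the guides (column 247, rows 245–350) and the lever at rest; the bushing is hidden. I'll tilt to check that it is flush.

Emit:
send_rows(steps="1 0 0 0 0.012 -0.05 0;1 0 0 0 0.012 -0.05 0;1 0 0 0 0.012 -0.05 0;1 0 0 0 0.012 -0.05 0;1 0 0 0 0.012 -0.05 0")

```text
clock: 25.17
eef_pos: [0.4317, 0.0055, 0.251]
tool_rot: [-0.133, 0.989, -0.037, 0.047]
ft_force: [0.5, 0.8, 0.9]
grip_width: 0.0854
grasp_force: 0.0
```

Emit:
send_rows(steps="1 0 0 -0.015 0.012 -0.05 0;1 0 0 -0.015 0.012 -0.05 0;1 0 0 -0.015 0 0 0;1 0 0 0 0 0 0;1 0 0 0 0 0 0")

```text
clock: 25.58
eef_pos: [0.431, 0.0054, 0.2057]
tool_rot: [-0.13, 0.986, -0.031, 0.096]
ft_force: [0.4, 0.9, 0.1]
grip_width: 0.0854
grasp_force: 0.0
```

Run:
```python
from m import *
print(loc(tool()[:3,3]).round(1))
im,W,m=find();L=loc(W)
for a in range(-40,40,8):
    k=(abs(L[...,1]+1)<9)&(L[...,0]>=a)&(L[...,0]<a+8)&(L[...,2]<110);P=L[k]
    if len(P)>5: print(a,len(P),np.percentile(P[:,2],[5,50,95]).round(1))
h,s,v=cv2.split(cv2.cvtColor(im,cv2.COLOR_BGR2HSV))
k=(h>19)&(h<30)&(s>100)&(abs(L[...,1])<20)&(abs(L[...,0])<30)&(L[...,2]>60)&(L[...,2]<90);P=L[k];print("brass",len(P),np.percentile(P,[5,50,95],axis=0).round(1) if len(P) else 0)
```

```text
[-212.9   20.9  205.7]
-40 60 [34.7 35.7 36.4]
-32 351 [35.6 53.2 70.5]
-24 54 [69.8 70.9 71.7]
-16 60 [69.7 70.7 71.5]
-8 60 [69.7 70.6 71.4]
0 54 [69.5 70.4 71.3]
8 57 [69.7 70.4 71.3]
16 54 [69.6 70.5 71.3]
32 18 [60.  60.8 61.3]
brass 0 0
```

```bash
python3 -c "
from workcell import *
print(job_done())"
```

```text
the job is handed in; nothing more can be done
None
```

I placed the bracket, pressed its bushing flush and left it in the press. The lever was eased back to rest and the job is handed in, with no verdict returned; the grip briefly read about 60 N a finger at pickup (over the 50 N crack figure, under the 120 N fail limit), and I then cut it to 35 N.

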